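# Stock and face the counter carousel

## Task

Pick up the two loose torch batteries from the counter and drop both into the square bin of the counter carousel. Then turn the carousel steadily until the square bin faces front, in line with the price-card holder on the fixed foot, and finish while still holding the carousel in your fingers so that it stays still there. Leave the other goods on the counter where they are.

Things in the scene. Friction and masses are not known exactly. Their poses are not given: they have to be found in the camera images.
- stand: Fixed dark wooden foot: disc 200 mm across, 12 mm high, with a 9 mm high tongue along its +x to a price-card holder (60 mm wide bar with an upright blank card, top 57 mm high) 155 mm from the axis. Origin on the turning axis at counter level; +x points to the front: to the card, on the side away from the robot, give or take 35 degrees; z up. Place and yaw vary.
- front (a point): Point fixed to the foot, 120 mm from the turning axis towards the price-card holder, 30 mm above the counter: the bin_side point must come here.
- carousel: Wooden tray 260 mm across, top 28 mm above the counter; turns without stops, either way, about the vertical axis through its origin (12 mm above the counter); light friction (0.06 N m), stays where left. On it: square bin 75 mm out along +x, two round cups (70 mm wide, one with candles) 75 mm out at +-120 degrees from the bin, upright handle on -x. Starts with the bin 57 to 180 degrees off front.
- bin_floor (a point): Centre of the inner floor of the square white plastic bin: 74 mm square outside, 66 mm inside; its rim and the cups' rims are 90 mm above the counter, 58 mm above this point. Axes are those of the carousel, parallel to the bin's sides; the bin is fixed on the tray.
- bin_side (a point): Point of the carousel 120 mm from its axis, in the middle of the bin's outward side, 30 mm above the counter (just outside the bin's wall).
- handle_top (a point): Top centre of the upright round turning handle (18 mm diameter, top 158 mm above the counter, clear of cups by its upper 65 mm), fixed on the tray opposite the bin, 105 mm from the axis. It can be gripped from above at its upper 30 mm and led round the axis on a circle of 105 mm radius; being round it turns between the fingers.
- battery_a: Torch battery (C cell): upright cylinder 26 mm in diameter, 50 mm high with its small nub on top, steel with a black sleeve, 70 g or so, standing loose on the counter at either side of the carousel. Origin at the centre of its underside, z along its axis.
- battery_a_center (a point): Middle of battery_a, 25 mm above its underside.
- battery_b: The other torch battery, the same as battery_a.
- battery_b_center (a point): Middle of battery_b, 25 mm above its underside.
- tin_a: Bystander: bare metal tin 54 mm in diameter, 38 mm high; the batteries and tins swap places. Origin under its centre.
- tin_b: Bystander: another tin like tin_a.
- soap: Bystander: white bottle 64 mm in diameter, 170 mm high, at the far left. Origin under its centre.
- matches: Bystander: pack of six matchboxes, 110 x 53 x 30 mm, near the robot. Origin under its centre.
- dish: Bystander: white bowl 120 mm across, 35 mm high, at the far right. Origin under its centre.
- jar: Bystander: glass jar 72 mm in diameter, 90 mm high, near the robot on the left. Origin under its centre.
There are look-alikes about, which are no part of the job. What is shaped like the battery_a but brown, pink or yellow is not meant.

How it is judged:
By the outcome, as a careful person would: the job done as asked, in the order asked, and still so for the second after the job is handed in, while the arm keeps its last pose, push and grip.
It also fails if it takes over 72 s, if anything falls off the work surface, if the arm or the gripper's body presses on something with over 40 N, if the wrist force passes 120 N, or if a joint passes its speed limit or range.

## Robot

A 7-joint arm with a two-finger parallel gripper is mounted at the origin on the work surface. World frame = base frame: x ahead of the robot, y to its left, z up, the work surface at z = 0. Lengths are in m, angles in degrees, forces in N, time in s.
With the tool pointing down it reaches from about 0.425 to 0.875 m from the base axis. Payload 4.7 kg.
Tool frame: the origin (TCP) lies midway between the tips of the shut fingers; the grasp point (between the pads) lies 19 mm behind it; z points along the fingers, x is the direction in which the jaws open and shut, and the axes are right-handed (so a half turn about z gives the same grasp; the last joint's range is limited). The gripper opens to 87 mm and grips with 3 to 60 N. Pads are 19 mm wide; open, the fingers measure 117 mm over their backs; the gripper's body (75 mm by 190 mm) begins 51 mm behind the grasp point.
Start: joints at [0.808, 18.392, -4.016, 83.108, 1.295, 78.541, -3.26], TCP at [0.65, -0, 0.223] pointing down, gripper open.
Joint ranges: [-163.93, 163.93], [-17.29, 119.83], [-79.2, 71.16], [3.27, 140.29], [-89.18, 269.18], [5.43, 117.66], [-154.24, 154.24]. Speed limits (degrees/s): [147.25, 147.25, 180, 180, 180, 180, 180].

## Interface

Orientations are given as [roll, pitch, yaw] about the fixed x, y, z axes, in that order (R = Rz(yaw) Ry(pitch) Rx(roll)).
In Python, from cell import telemetry, optics, env gives the robot as it stands.
- The arm moves only by the tool arm_command, never from a script. Its arguments are lists of equal length, an entry for each row: "translation": the shift along the tool's x, y, z in cm, a list of three; "twist": the turn about the tool's z in degrees. In form: {"translation": [[x, y, z], ...], "twist": [twist, ...]}. A call has 1 to 10 rows; each row shifts and turns the pose as measured when the row begins, along the tool's axes as they then stand; what a row does not reach is not made up. A row lasts 1/8 s, in which the tool goes at most 62.5 mm and 10.7 degrees, less where a joint would pass 70% of its speed; a pose out of reach is approached as far as the arm can. A call is refused whole if a number of a shift passes 6.25 or a number of a turn 10.7, either way. A call with a gripper value outside its range is refused whole. "grip" is the opening in per cent of the stroke, from 0 (shut) to 100 (fully open), set as the call begins (left out, the last holds). The fingers move at their own pace and stop on an object; "force" is the grip in N (left out, the last holds). Time passes only in rows, so rows that do not move let the fingers close. It gives the time, the measured TCP pose, the force and the opening at its end, in the units of the state.
- telemetry.get_obs(): the state, without advancing time (a new reading comes with each control period).
- optics.read_camera(name): name is "scene" or "side" or "wrist"; returns a dict with "img" (480x640x3 uint8, blue, green, red), "fx", "fy", "cx", "cy" (pixels), "dist" ([k1, k2, p1, p2, k3] as OpenCV has them; the pictures are not rectified), "extrinsics" (4x4, takes a point from camera to world coordinates); the wrist camera has in their place "hand_eye" (4x4, takes a point from camera to tool coordinates, whose origin is the TCP and whose axes are the tool frame's). Camera axes: x right, y up, looking along -z (the intrinsics and any distortion apply to the point x, -y, -z); pixel columns grow to the right and rows downward; lengths in m; the calibration is good to about 2 mm. A picture is of the moment at which its call begins: read the wrist's pose just before it. There is no depth.
- env.sign_off(): hands the job in, once; it reports no verdict.
The state is a dict: "time_s": time; "qpos": joint angles; "joint_velocities": joint speeds; "effort": joint torques, N m; "tool_pos": TCP position; "tool_rot": TCP orientation; "force": force on the tool from outside, world axes, zero at the start; "wrist_torque": the same for the moment, N m; "grip_width": finger opening in m.
Only numpy, scipy, OpenCV 4.12 (cv2) and the standard library are available. Lean on these libraries where they do the work, as an engineer would, in place of code of your own. Each camera call takes 0.05 s, during which the arm holds its last target. There are 200 camera calls.

## Working session

There is one attempt and no reset: what is moved stays moved. The work goes in short steps, Python scripts to look and compute and a tool call to move; the robot and the scene stay as the last step left them, time stands still between calls to the robot, and variables do not carry over. Pictures are saved under pics/ and viewed, about 8 in all and at most 12, crops included, and the job is handed in when it is done.

Besides the shell and the picture viewer there is one more tool, called after ">>>" as a command line: name --pt "numbers of a row" for each row, then --argument value for the rest. arm_command: Moves the arm, as the interface text tells. Its arguments: {"type":"object","properties":{"translation":{"type":"array","items":{"type":"array","items":{"type":"number"}}},"twist":{"type":"array","items":{"type":"number"}},"grip":{"type":"number"},"force":{"type":"number"}},"required":["translation","twist"]}

```bash
mkdir -p pics
cat > h.py <<'E'
import numpy as np, cv2
from scipy.spatial.transform import Rotation as R
from cell import telemetry, optics, env
def T_tool(o=None):
    o=o or telemetry.get_obs(); T=np.eye(4)
    T[:3,:3]=R.from_euler('xyz',o['tool_rot'],degrees=True).as_matrix(); T[:3,3]=o['tool_pos']; return T
def cam(name):
    o=telemetry.get_obs(); c=optics.read_camera(name)
    c['T']=c['extrinsics'] if name!='wrist' else T_tool(o)@np.array(c['hand_eye'])
    c['T']=np.array(c['T']); c['K']=np.array([[c['fx'],0,c['cx']],[0,c['fy'],c['cy']],[0,0,1.]]); return c
def pix2w(c,uv,z):
    n=cv2.undistortPoints(np.array([[uv]],float),c['K'],np.array(c['dist']))[0,0]
    d=c['T'][:3,:3]@np.array([n[0],-n[1],-1]); p=c['T'][:3,3]; return p+d*(z-p[2])/d[2]
def w2pix(c,P):
    P=np.atleast_2d(P); q=(P-c['T'][:3,3])@c['T'][:3,:3]; q=q*[1,-1,-1]
    return cv2.projectPoints(q,np.zeros(3),np.zeros(3),c['K'],np.array(c['dist']))[0][:,0]
def save(c,n): 
    cv2.imwrite('pics/'+n+'.png',c['img']); import pickle; pickle.dump(c,open(n+'.pkl','wb'))
def load(n):
    import pickle; return pickle.load(open(n+'.pkl','rb'))
E
python3 - <<'E'
from h import *
print(telemetry.get_obs())
for n in ['scene','side']:
    c=cam(n); save(c,n+'0'); print(n,c['T'].round(3),c['fx'],c['dist'])
E
```

```text
{'time_s': 0.0, 'qpos': array([ 0.81094376, 18.44183849, -4.01504346, 83.17316365,  1.29611808,
       78.54090568, -3.25926515]), 'joint_velocities': array([-0.10384733, -0.02840115,  0.04609284, -0.08592386,  0.02189518,
       -0.03432308,  0.00605489]), 'effort': array([-2.58547143e-04, -4.91284704e+01, -4.03903294e-01, -3.12526345e+01,
       -6.40594075e-02,  4.37659642e-02,  1.61017233e-04]), 'tool_pos': array([ 6.49458104e-01, -9.79699681e-05,  2.21445188e-01]), 'tool_rot': array([ 1.79993114e+02,  1.10606568e-01, -7.44174706e-04]), 'force': array([0.71700907, 0.03501129, 0.13839124]), 'wrist_torque': array([ 0.00770547,  0.00767164, -0.02948309]), 'grip_width': 0.08723147765875897}
scene [[-0.807 -0.465  0.365  0.908]
 [ 0.591 -0.637  0.496  0.493]
 [ 0.002  0.616  0.788  0.9  ]
 [ 0.     0.     0.     1.   ]] 472.1076972345176 [-0.04075451  0.          0.          0.          0.        ]
side [[ 0.736  0.374 -0.565 -0.047]
 [-0.677  0.401 -0.617 -0.599]
 [-0.004  0.836  0.548  0.667]
 [ 0.     0.     0.     1.   ]] 501.0932081674252 [-0.12358232  0.          0.          0.          0.        ]
```

View pics/scene0.png

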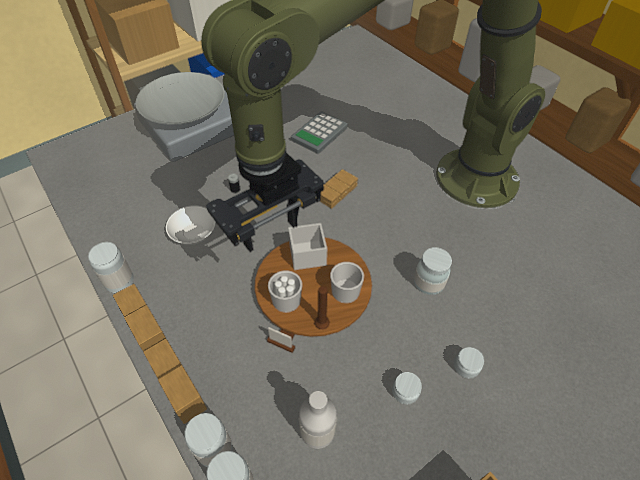

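View pics/side0.png

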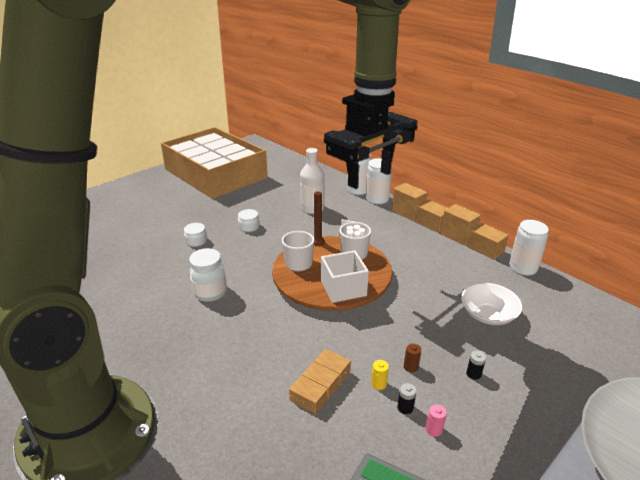

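The side view shows five cylinders: yellow (380,375), brown (412,357), pink (436,420), and two black-sleeved steel ones at (407,398) and (476,364). The black ones fit the description. The bin is on the near right of the tray, the handle on the far left. In the scene view the card is at (281,338). I'll measure these and confirm in a crop.

Run:
```python
from h import *
s=load('side0'); c=load('scene0')
for n,uv in dict(near=(407,389),far=(477,356),brown=(412.5,349),yellow=(380.5,365),pink=(437,410)).items(): print(n,pix2w(s,uv,.048).round(3))
print('handle side',pix2w(s,(318,194),.158).round(3),'scene',pix2w(c,(323,290),.158).round(3))
print('card base scene',pix2w(c,(281,341),.025).round(3))
binr=[(290,231),(323,226),(327,249),(293,252)]
print('bin rim scene',[pix2w(c,p,.09).round(3) for p in binr])
bs=[(322,261),(357,254),(367,276),(331,284)]
print('bin rim side',[pix2w(s,p,.09).round(3) for p in bs])
# tray ellipse
for nm,k,pts in [('scene',c,[(254,287),(372,285),(310,333)]),('side',s,[(272,270),(393,270),(335,304)])]:
    P=np.array([pix2w(k,p,.028)[:2] for p in pts]); A=np.c_[2*P,np.ones(3)]; x=np.linalg.solve(A,(P**2).sum(1)); print(nm,x[:2].round(3),np.sqrt(x[2]+x[0]**2+x[1]**2).round(3))
a=cv2.resize(s['img'][330:450,350:510],None,fx=4,fy=4,interpolation=cv2.INTER_CUBIC)
cv2.imwrite('pics/crop1.png',a)
b=cv2.resize(c['img'][215:365,240:390],None,fx=4,fy=4,interpolation=cv2.INTER_CUBIC)
cv2.imwrite('pics/crop2.png',b)
```

```text
near [ 0.412 -0.31   0.048]
far [ 0.554 -0.348  0.048]
brown [ 0.488 -0.26   0.048]
yellow [ 0.42  -0.247  0.048]
pink [ 0.413 -0.368  0.048]
handle side [0.613 0.113 0.158] scene [0.619 0.123 0.158]
card base scene [0.709 0.105 0.025]
bin rim scene [array([ 0.56 , -0.077,  0.09 ]), array([ 0.492, -0.046,  0.09 ]), array([0.523, 0.011, 0.09 ]), array([ 0.587, -0.025,  0.09 ])]
bin rim side [array([ 0.513, -0.007,  0.09 ]), array([ 0.582, -0.038,  0.09 ]), array([ 0.542, -0.102,  0.09 ]), array([ 0.474, -0.073,  0.09 ])]
scene [0.571 0.024] 0.13
side [0.579 0.03 ] 0.132
```

View pics/crop1.png

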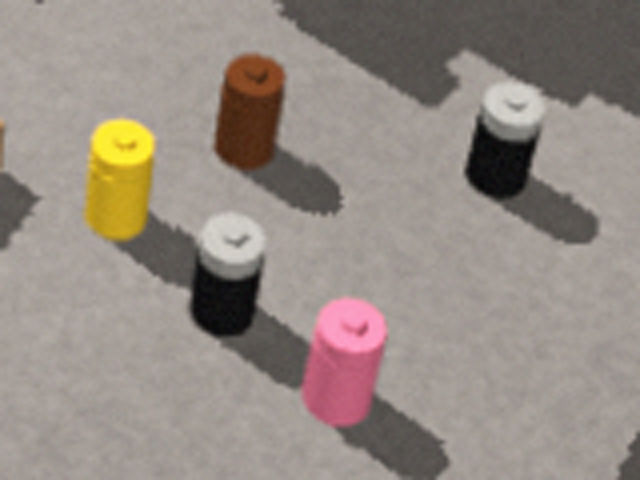

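View pics/crop2.png

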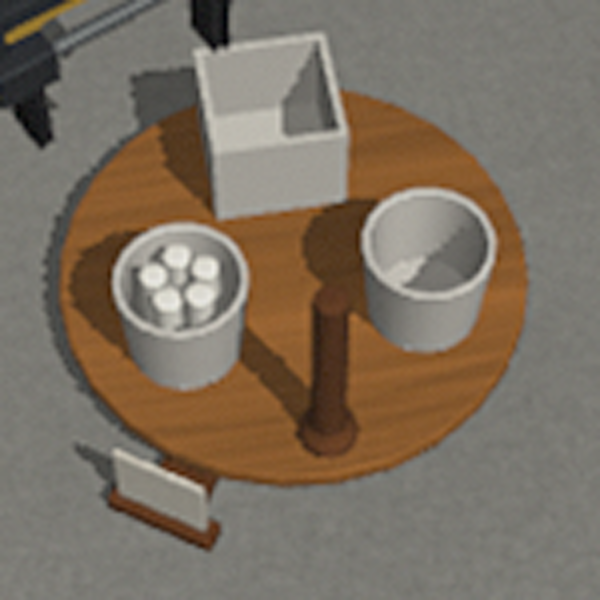

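The crops confirm that the black-sleeved cells near (0.41,-0.31) and (0.55,-0.35) are the batteries, and that the others are coloured look-alikes. The axis is about (0.573,0.027), front about 30° and the bin about -117°. I'm going above the near battery with the jaws along x, which clears the pink and yellow cells on either side.

>>> arm_command --pt "-3 4 0" --pt "-3.4 4.45 0" --pt "-3.4 4.45 0" --pt "-3.4 4.45 0" --pt "-3.4 4.45 0" --pt "-3.4 4.45 0" --pt "-2.5 3.5 0" --pt "0 0 0" --pt "0 0 0" --twist '[0,0,0,0,0,0,0,0,0]' --grip 100 --force 20

```text
time_s: 1.23
tool_pos: [0.4159, -0.3047, 0.2171]
tool_rot: [-179.8, 0.4, 0.1]
force: [0.8, 0.3, -0.3]
grip_width: 0.0871
```

Run:
```python
from h import *
o=telemetry.get_obs(); print(o['time_s'],o['tool_pos'].round(4),o['tool_rot'].round(2))
c=cam('wrist'); save(c,'w1'); s=load('side0')
for n,p in dict(near=(408,389.2),far=(478.5,356.5),pink=(437,410)).items():
    q=pix2w(s,p,.048); print(n,q.round(4), w2pix(c,q).round())
print('dish',pix2w(s,(491,300),.035).round(3))
s2=cam('scene'); save(s2,'scene1')
```

```text
1.225 [ 0.4159 -0.3047  0.2171] [-1.7981e+02  4.2000e-01  1.0000e-01]
near [ 0.4129 -0.3112  0.048 ] [[317. 228.]]
far [ 0.5551 -0.3502  0.048 ] [[480. 272.]]
pink [ 0.413  -0.3677  0.048 ] [[317. 290.]]
dish [ 0.719 -0.278  0.035]
```

View pics/w1.png

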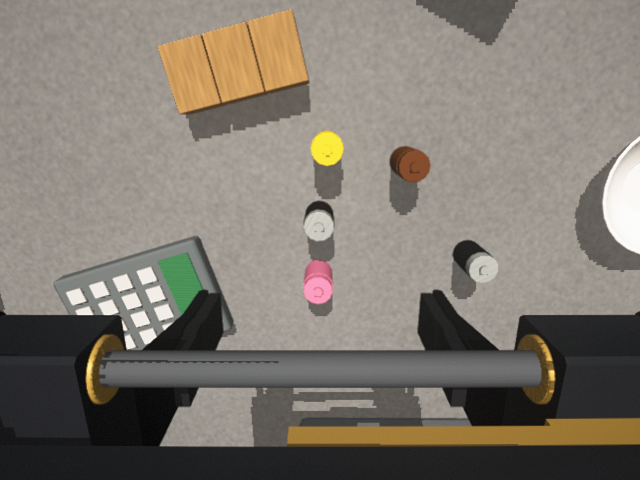

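The wrist view shows the near battery's nub at (318,227), the far one's at (485,268), pink at (318,289) and yellow at (327,147). This agrees with the side estimate to within 2 mm. Descending.

>>> arm_command --pt "-0.2 0.6 3" --pt "0 0 4" --pt "0 0 4" --pt "0 0 3" --pt "0 0 1.5" --pt "0 0 0" --twist '[0,0,0,0,0,0]'

```text
time_s: 2.08
tool_pos: [0.4204, -0.3034, 0.0585]
tool_rot: [-179.8, 0.2, 1.1]
force: [0.4, 0.2, -0.6]
grip_width: 0.0873
```

Run:
```python
from h import *
c=load('w1'); print('near',pix2w(c,(318.5,227),.05).round(4),'far',pix2w(c,(485,268),.05).round(4))
```

```text
near [ 0.4141 -0.3097  0.05  ] far [ 0.558  -0.3456  0.05  ]
```

>>> arm_command --pt "-0.6 0.7 0" --pt "0 0 0" --pt "0 0 2" --pt "0 0 2" --pt "0 0 0.4" --pt "0 0 0" --twist '[0,0,0,0,0,0]'

```text
time_s: 2.82
tool_pos: [0.419, -0.3147, 0.0206]
tool_rot: [179.8, -0.4, 1.0]
force: [-0.5, -0.2, 0.8]
grip_width: 0.0871
```

>>> arm_command --pt "-0.5 -0.4 0.5" --pt "0 0 0" --pt "0 0 0" --twist '[0,0,0]'

```text
time_s: 3.2
tool_pos: [0.4146, -0.3112, 0.0171]
tool_rot: [179.7, -0.6, 1.0]
force: [-0.8, -0.2, 0.1]
grip_width: 0.0871
```

>>> arm_command --pt "0 0 0" --pt "0 0 0" --pt "0 0 0" --pt "0 0 0" --pt "0 0 0" --pt "0 0 0" --pt "0 0 -3" --pt "0 0 -4" --pt "0 0 -4" --pt "0 0 -4" --twist '[0,0,0,0,0,0,0,0,0,0]' --grip 0 --force 25

```text
time_s: 4.45
tool_pos: [0.4104, -0.3086, 0.167]
tool_rot: [180.0, -0.1, 1.0]
force: [0.6, -1.5, -0.5]
grip_width: 0.0237
```

Run:
```python
from h import *
c=load('scene1')
b=cv2.resize(c['img'][215:365,240:390],None,fx=4,fy=4,interpolation=cv2.INTER_CUBIC)
cv2.imwrite('pics/crop3.png',b)
from scipy.optimize import least_squares
s=load('side0'); c=load('scene0')
# corners from crop2 (outer rim): order around; tray edges as circle constraint
f=lambda u,v:(240+u/4,215+v/4)
bc=[f(197,52),f(326,36),f(348,130),f(210,150)]; bs=[(357,254),(367,276),(331,284),(322,261)]
for k,p in ((c,bc),(s,bs)):
    q=np.array([pix2w(k,x,.09)[:2] for x in p]); print(q.round(3).tolist(), q.mean(0).round(4), np.linalg.norm(q-np.roll(q,1,0),axis=1).round(3))
print('handle',pix2w(c,f(333,297),.158).round(4),pix2w(s,(318,194),.158).round(4))
print('bar base/ top of card', [pix2w(c,f(*x),z).round(4) for x,z in (((110,503),.0),((216,548),.0),((115,452),.057),((208,495),.057))])
```

```text
[[0.556, -0.086], [0.491, -0.052], [0.521, 0.008], [0.589, -0.025]] [ 0.5392 -0.0387] [0.069 0.073 0.068 0.075]
[[0.582, -0.038], [0.542, -0.102], [0.474, -0.073], [0.513, -0.007]] [ 0.5274 -0.0551] [0.075 0.076 0.074 0.076]
handle [0.6179 0.1224 0.158 ] [0.6133 0.1126 0.158 ]
bar base/ top of card [array([0.7259, 0.0764, 0.    ]), array([0.6956, 0.1298, 0.    ]), array([0.7204, 0.0809, 0.057 ]), array([0.6963, 0.1275, 0.057 ])]
```

>>> arm_command --pt "1.5 -3 0" --pt "2.1 -4.5 0" --pt "2.1 -4.5 0" --pt "2.1 -4.5 0" --pt "2.1 -4.5 0" --pt "1.6 -3.4 0" --pt "0 0 0" --pt "0 0 0" --twist '[0,0,0,0,0,0,0,0]'

```text
time_s: 5.45
tool_pos: [0.5256, -0.0582, 0.1703]
tool_rot: [179.7, -0.5, 0.8]
force: [-0.3, -0.4, -1.0]
grip_width: 0.0244
```

Run:
```python
from h import *
o=telemetry.get_obs(); print(o['time_s'],o['tool_pos'].round(4),o['tool_rot'].round(2))
c=cam('wrist'); save(c,'w2'); print(w2pix(c,[.539,-.039,.09]).round())
```

```text
5.45 [ 0.5256 -0.0582  0.1703] [179.73  -0.46   0.77]
[[340. 225.]]
```

View pics/w2.png

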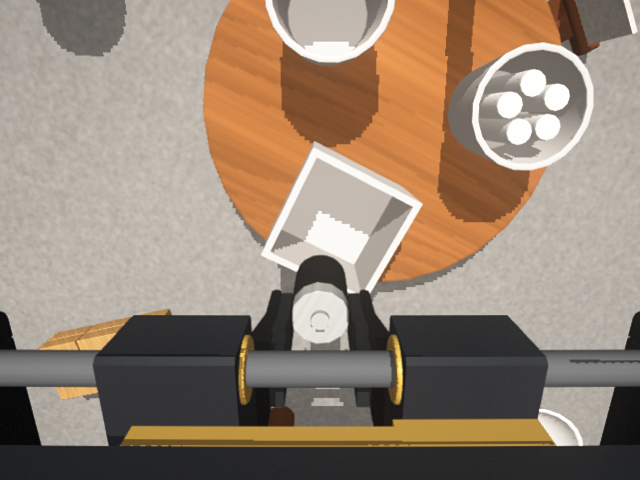

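The battery is held upright. The bin rim corners are at (262,256), (314,143) and (422,205), so its centre is near (342,230). My scene estimate projected to (340,225), so they agree. Computing the refined bin pose.

Run:
```python
from h import *
c=load('w2'); q=np.array([pix2w(c,p,.09)[:2] for p in [(262,256),(314,143),(422,205)]]); print(q.round(4),((q[0]+q[2])/2).round(4))
e=np.diff(q,axis=0); print(np.linalg.norm(e,axis=1),np.degrees(np.arctan2(e[:,1],e[:,0])))
```

```text
[[ 0.4904 -0.06  ]
 [ 0.5225  0.0098]
 [ 0.5886 -0.0259]] [ 0.5395 -0.043 ]
[0.07684771 0.07511834] [ 65.3224341  -28.42174021]
```

>>> arm_command --pt "0.7 -0.5 1.5" --pt "0 0 2.5" --pt "0 0 2" --pt "0 0 0.6" --pt "0 0 0" --pt "0 0 0" --twist '[0,0,0,0,0,0]'

```text
time_s: 6.25
tool_pos: [0.5331, -0.0571, 0.1]
tool_rot: [179.7, -0.4, 0.3]
force: [0.8, 0.3, -0.1]
grip_width: 0.0242
```

>>> arm_command --pt "0.1 -0.5 0.5" --pt "0 0 0" --pt "0 0 0" --twist '[0,0,0]'

```text
time_s: 6.62
tool_pos: [0.5354, -0.0517, 0.0963]
tool_rot: [179.7, -0.6, 0.3]
force: [-0.7, -1.0, -1.2]
grip_width: 0.0238
```

>>> arm_command --pt "0 0 0" --pt "0 0 0" --pt "0 0 -2" --pt "0 0 -4" --pt "0.2 3 -4" --pt "0.4 5.5 0" --pt "0.4 5.5 0" --pt "0.4 5.5 0" --pt "0.4 5.5 0" --pt "0.2 4 0" --twist '[0,0,0,0,0,0,0,0,0,0]' --grip 80

```text
time_s: 7.88
tool_pos: [0.5603, -0.3449, 0.2046]
tool_rot: [179.6, -1.0, 0.9]
force: [0.1, 0.3, -0.4]
grip_width: 0.0694
```

>>> arm_command --pt "0 0 0" --pt "0 0 0" --twist '[0,0]'

```text
time_s: 8.12
tool_pos: [0.559, -0.3489, 0.2041]
tool_rot: [179.6, -0.9, 0.6]
force: [0.8, 0.3, -0.1]
grip_width: 0.0699
```

Run:
```python
from h import *
o=telemetry.get_obs(); print(o['time_s'],o['tool_pos'].round(4),o['tool_rot'].round(2))
c=cam('wrist'); save(c,'w3'); p=w2pix(c,[.5566,-.348,.05])[0]; print(p)
s=cam('scene'); save(s,'scene2')
x,y=p.astype(int); a=c['img'][max(y-75,0):y+75,max(x-100,0):x+100]; print(max(x-100,0),max(y-75,0))
b=s['img'][215:315,260:393]
a=cv2.resize(a,(400,300)); b=cv2.resize(b,(400,300)); cv2.imwrite('pics/m3.png',np.hstack([a,b]))
```

```text
8.125 [ 0.559  -0.3489  0.2041] [179.55  -0.94   0.56]
[312.99980277 221.95227597]
212 146
```

View pics/m3.png

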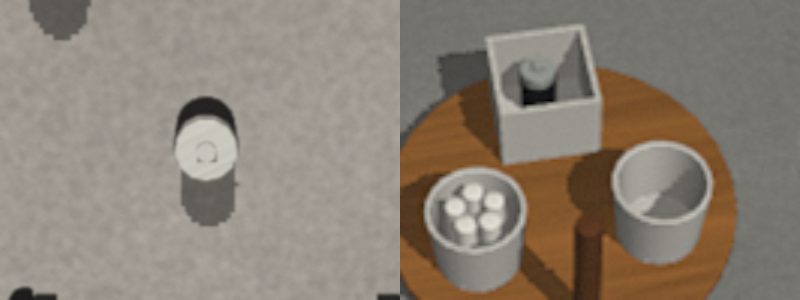

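The first battery stands in the bin. The far battery's nub is at about (315,222) in the wrist image, within 2 mm of the estimate.

>>> arm_command --pt "-0.3 0 3" --pt "0 0 4" --pt "0 0 4" --pt "0 0 2.3" --pt "0 0 1" --pt "0 0 0" --pt "0 0 0" --twist '[0,0,0,0,0,0,0]'

```text
time_s: 9.1
tool_pos: [0.5643, -0.3406, 0.0622]
tool_rot: [179.5, -1.4, 1.4]
force: [0.4, -0.2, 0.3]
grip_width: 0.0696
```

>>> arm_command --pt "-0.7 0.7 0" --pt "0 0 0" --pt "0 0 2" --pt "0 0 2" --pt "0 0 0.4" --pt "0 0 0" --twist '[0,0,0,0,0,0]'

```text
time_s: 9.85
tool_pos: [0.5585, -0.3494, 0.0162]
tool_rot: [179.5, -1.5, 1.4]
force: [-0.1, 0.0, 0.4]
grip_width: 0.0698
```

>>> arm_command --pt "0 0 0" --pt "0 0 0" --pt "0 0 0" --pt "0 0 0" --pt "0 0 0" --pt "0 0 -3" --pt "0 0 -4" --pt "0 0 -4" --pt "0 0 -4" --pt "0 0 0" --twist '[0,0,0,0,0,0,0,0,0,0]' --grip 0

```text
time_s: 11.1
tool_pos: [0.5543, -0.3479, 0.1708]
tool_rot: [179.5, -1.5, 1.4]
force: [-0.3, 0.4, -0.0]
grip_width: 0.0252
```

>>> arm_command --pt "-0.2 -3 0" --pt "-0.2 -5 0" --pt "-0.2 -5 0" --pt "-0.2 -5 0" --pt "-0.2 -5 0" --pt "-0.2 -5 0" --pt "0 -4 0" --pt "0 0 0" --pt "0 0 0" --twist '[0,0,0,0,0,0,0,0,0]'

```text
time_s: 12.22
tool_pos: [0.5276, -0.0188, 0.1564]
tool_rot: [179.6, -0.6, 1.3]
force: [-0.0, -0.1, -0.5]
grip_width: 0.0255
```

>>> arm_command --pt "1.7 0.8 0" --pt "0 0 1.5" --pt "0 0 2.3" --pt "0 0 1.3" --pt "0 0 0" --pt "0 0 0" --twist '[0,0,0,0,0,0]'

```text
time_s: 12.98
tool_pos: [0.5418, -0.0322, 0.0997]
tool_rot: [179.5, -0.2, 0.8]
force: [0.5, -0.2, -0.4]
grip_width: 0.0253
```

>>> arm_command --pt "0.4 -0.5 0.4" --pt "0 0 0" --pt "0 0 0" --twist '[0,0,0]'

```text
time_s: 13.35
tool_pos: [0.5472, -0.0264, 0.0971]
tool_rot: [179.5, -0.4, 0.8]
force: [-1.0, -0.0, -0.3]
grip_width: 0.0255
```

>>> arm_command --pt "0 0 0" --pt "0 0 0" --pt "0 0 0" --pt "0 0 -2" --pt "0 0 -4" --pt "0 0 -4" --pt "0 0 -3" --pt "1.5 -3 0" --pt "0 0 0" --pt "0 0 0" --twist '[0,0,0,0,0,0,0,0,0,0]' --grip 60

```text
time_s: 14.6
tool_pos: [0.5612, 0.0041, 0.2321]
tool_rot: [179.5, -0.5, 0.7]
force: [0.1, -0.1, -0.6]
grip_width: 0.0522
```

Run:
```python
from h import *
o=telemetry.get_obs(); print(o['time_s'],o['tool_pos'].round(4),o['tool_rot'].round(2))
c=cam('wrist'); save(c,'w4'); print(w2pix(c,[[.539,-.041,.09],[.619,.12,.158],[.572,.026,.028]]).round())
s=cam('scene'); save(s,'scene3')
a=cv2.resize(c['img'],(400,300)); b=cv2.resize(s['img'][210:360,235:435],(400,300)); cv2.imwrite('pics/m4.png',np.hstack([a,b]))
```

```text
14.6 [0.5612 0.0041 0.2321] [179.51  -0.47   0.68]
[[289. 280.]
 [429.  52.]
 [330. 185.]]
```

View pics/m4.png

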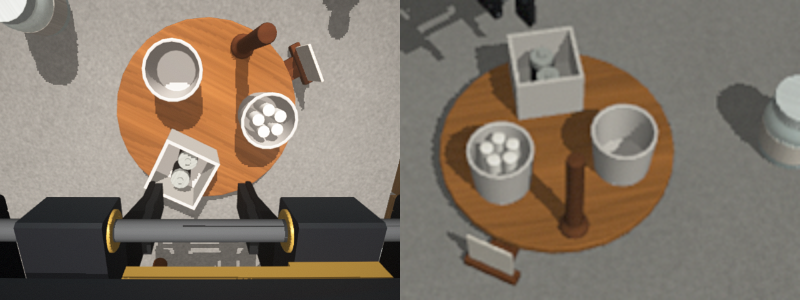

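Both batteries are in the bin (wrist crop (180,178) and (187,160)). The handle top is at full-resolution pixel (424,53). Next I refine the axis, front and handle, using the tray outline for the axis.

Run:
```python
from h import *
from scipy.optimize import least_squares
for nm in ('w4','scene3'):
    c=load(nm); h=cv2.cvtColor(c['img'],cv2.COLOR_BGR2HSV)
    m=((h[...,0]>5)&(h[...,0]<18)&(h[...,1]>130)&(h[...,2]>90)).astype(np.uint8)
    n,l,st,ce=cv2.connectedComponentsWithStats(m); i=1+np.argmax(st[1:,4]); ct=max(cv2.findContours((l==i).astype(np.uint8),0,1)[0],key=len)[:,0]
    P=np.array([pix2w(c,p,.028)[:2] for p in ct[::2]])
    f=lambda x:np.hypot(*(P-x[:2]).T)-.130
    r=least_squares(f,[.572,.026],loss='cauchy',f_scale=.001); print(nm,r.x.round(4),'inl',(abs(f(r.x))<.002).mean().round(2))
c=load('w4'); print('handle',pix2w(c,(424,53),.158).round(4))
k=1.6
print('card top',[pix2w(c,(u*k,v*k),.057).round(4) for u,v in ((303,46),(323,81))])
```

```text
w4 [0.5736 0.0242] inl 0.32
scene3 [0.5721 0.0293] inl 0.23
handle [0.6163 0.1196 0.158 ]
card top [array([0.6889, 0.1191, 0.057 ]), array([0.7205, 0.0778, 0.057 ])]
```

>>> arm_command --pt "1 -2 0" --pt "1.5 -3 0" --pt "1.5 -3 0" --pt "1.3 -3 0" --pt "0 0 0" --pt "0 0 0" --twist '[0,0,0,0,0,0]'

```text
time_s: 15.45
tool_pos: [0.6129, 0.1109, 0.2288]
tool_rot: [179.4, -0.2, 0.1]
force: [0.1, 0.0, -0.0]
grip_width: 0.0523
```

>>> arm_command --pt "0.4 -0.9 2" --pt "0 0 3" --pt "0 0 1.2" --pt "0 0 0" --pt "0 0 0" --twist '[0,0,0,0,0]'

```text
time_s: 16.08
tool_pos: [0.6168, 0.116, 0.1628]
tool_rot: [179.3, -0.1, -0.2]
force: [0.2, -0.2, -0.2]
grip_width: 0.0522
```

Run:
```python
from h import *
o=telemetry.get_obs(); print(o['tool_pos'].round(4))
c=cam('wrist'); save(c,'w5')
s=cam('scene'); save(s,'scene4')
a=cv2.resize(c['img'],(400,300)); b=cv2.resize(s['img'][230:330,255:388],(400,300),interpolation=cv2.INTER_CUBIC); cv2.imwrite('pics/m5.png',np.hstack([a,b]))
```

```text
[0.6168 0.116  0.1628]
```

View pics/m5.png

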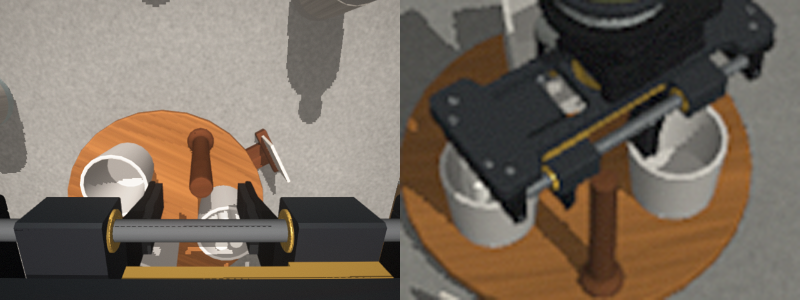

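The handle top sits at (320,301) in the wrist image, between the fingers in x.

Run:
```python
from h import *
c=load('w5'); print(pix2w(c,(320,301),.158).round(4),pix2w(c,(320,297),.158).round(4))
```

```text
[0.6176 0.1197 0.158 ] [0.6176 0.1217 0.158 ]
```

>>> arm_command --pt "0 -0.5 0" --pt "0 0 1.5" --pt "0 0 1.5" --pt "0 0 0.3" --pt "0 0 0" --twist '[0,0,0,0,0]'

```text
time_s: 16.8
tool_pos: [0.6173, 0.1214, 0.1283]
tool_rot: [179.3, -0.2, -0.1]
force: [-0.5, -0.1, 0.2]
grip_width: 0.0519
```

Tray handle is within the jaws. I'll grip it and compute the arc rows.

>>> arm_command --pt "0 0 0" --pt "0 0 0" --pt "0 0 0" --pt "0 0 0" --pt "0 0 0" --twist '[0,0,0,0,0]' --grip 0 --force 10

```text
time_s: 17.42
tool_pos: [0.618, 0.1212, 0.1294]
tool_rot: [179.3, -0.3, -0.2]
force: [-0.4, -0.5, -0.9]
grip_width: 0.0176
```

```bash
cat > arc.py <<'E'
from h import *
import sys
step=float(sys.argv[1]); n=int(sys.argv[2])
A=np.array([.572,.0265]); o=telemetry.get_obs(); p=o['tool_pos']; d=p[:2]-A
th=np.degrees(np.arctan2(d[1],d[0]))%360; print(o['time_s'],p.round(4),'r',np.hypot(*d).round(4),'th',th.round(2),'rot',o['tool_rot'].round(2),'F',o['force'].round(1),'w',o['grip_width'])
y=np.radians(o['tool_rot'][2]); t=np.radians(th+step*np.arange(n+1)); q=A+.105*np.c_[np.cos(t),np.sin(t)]
e=np.diff(q,axis=0); ex=e@[np.cos(y),np.sin(y)]; ey=e@[np.sin(y),-np.cos(y)]
print([[round(100*a,2),round(100*b,2),0] for a,b in zip(ex,ey)]); print('radial fix cm',100*(.105-np.hypot(*d)))
E
python3 arc.py 3.5 10
```

```text
17.425 [0.618  0.1212 0.1294] r 0.1053 th 64.11 rot [ 1.793e+02 -3.300e-01 -1.600e-01] F [-0.4 -0.5 -0.9] w 0.017577951200539982
[[np.float64(-0.59), np.float64(-0.26), 0], [np.float64(-0.6), np.float64(-0.22), 0], [np.float64(-0.61), np.float64(-0.19), 0], [np.float64(-0.62), np.float64(-0.15), 0], [np.float64(-0.63), np.float64(-0.11), 0], [np.float64(-0.64), np.float64(-0.07), 0], [np.float64(-0.64), np.float64(-0.03), 0], [np.float64(-0.64), np.float64(0.01), 0], [np.float64(-0.64), np.float64(0.04), 0], [np.float64(-0.64), np.float64(0.08), 0]]
radial fix cm -0.030333691830039533
```

>>> arm_command --pt "-0.4 -0.18 0" --pt "-0.6 -0.23 0" --pt "-0.61 -0.2 0" --pt "-0.62 -0.17 0" --pt "-0.63 -0.13 0" --pt "-0.64 -0.08 0" --pt "-0.64 -0.04 0" --pt "-0.64 0 0" --pt "-0.64 0.03 0" --pt "-0.64 0.07 0" --twist '[0,0,0,0,0,0,0,0,0,0]'

```text
time_s: 18.68
tool_pos: [0.5545, 0.1338, 0.1296]
tool_rot: [179.5, -0.6, -0.0]
force: [1.5, 1.7, -0.4]
grip_width: 0.0175
```

```bash
python3 arc.py 3.5 10 | sed 's/np.float64//g'
```

```text
18.675 [0.5545 0.1338 0.1296] r 0.1087 th 99.27 rot [179.47  -0.56  -0.  ] F [ 1.5  1.7 -0.4] w 0.017545707733150614
[[(-0.63), (0.12), 0], [(-0.62), (0.16), 0], [(-0.61), (0.2), 0], [(-0.6), (0.24), 0], [(-0.58), (0.27), 0], [(-0.56), (0.31), 0], [(-0.54), (0.34), 0], [(-0.52), (0.37), 0], [(-0.5), (0.4), 0], [(-0.47), (0.43), 0]]
radial fix cm -0.37404828379773714
```

>>> arm_command --pt "-0.63 0.16 0" --pt "-0.62 0.2 0" --pt "-0.61 0.24 0" --pt "-0.6 0.28 0" --pt "-0.58 0.31 0" --pt "-0.56 0.35 0" --pt "-0.54 0.36 0" --pt "-0.52 0.38 0" --pt "-0.5 0.4 0" --pt "-0.47 0.43 0" --twist '[0,0,0,0,0,0,0,0,0,0]'

```text
time_s: 19.92
tool_pos: [0.4941, 0.1001, 0.1297]
tool_rot: [179.4, -0.6, -0.0]
force: [1.1, 1.5, -0.8]
grip_width: 0.0172
```

```bash
python3 arc.py 3.5 10 | sed 's/np.float64//g'
```

```text
19.925 [0.4941 0.1001 0.1297] r 0.1071 th 136.63 rot [ 1.7945e+02 -5.8000e-01 -4.0000e-02] F [ 1.1  1.5 -0.8] w 0.017183399142874343
[[(-0.43), (0.48), 0], [(-0.4), (0.5), 0], [(-0.36), (0.53), 0], [(-0.33), (0.55), 0], [(-0.3), (0.57), 0], [(-0.26), (0.59), 0], [(-0.23), (0.6), 0], [(-0.19), (0.61), 0], [(-0.15), (0.62), 0], [(-0.11), (0.63), 0]]
radial fix cm -0.2140255474195038
```

>>> arm_command --pt "-0.41 0.49 0" --pt "-0.38 0.51 0" --pt "-0.34 0.54 0" --pt "-0.31 0.55 0" --pt "-0.28 0.57 0" --pt "-0.24 0.59 0" --pt "-0.21 0.6 0" --pt "-0.18 0.61 0" --pt "-0.15 0.62 0" --pt "-0.11 0.63 0" --twist '[0,0,0,0,0,0,0,0,0,0]'

```text
time_s: 21.18
tool_pos: [0.4668, 0.0389, 0.1299]
tool_rot: [179.5, -0.7, -0.1]
force: [3.6, 0.9, -2.7]
grip_width: 0.018
```

```bash
python3 arc.py 3.5 10 | sed 's/np.float64//g'
```

```text
21.175 [0.4668 0.0389 0.1299] r 0.1059 th 173.29 rot [ 1.7947e+02 -6.8000e-01 -7.0000e-02] F [ 3.6  0.9 -2.7] w 0.017997489251146664
[[(-0.05), (0.64), 0], [(-0.02), (0.64), 0], [(0.02), (0.64), 0], [(0.06), (0.64), 0], [(0.1), (0.63), 0], [(0.14), (0.63), 0], [(0.18), (0.62), 0], [(0.22), (0.6), 0], [(0.25), (0.59), 0], [(0.29), (0.57), 0]]
radial fix cm -0.08857922526185613
```

>>> arm_command --pt "0 0.64 0" --pt "0.02 0.64 0" --pt "0.05 0.64 0" --pt "0.08 0.64 0" --pt "0.12 0.63 0" --pt "0.16 0.63 0" --pt "0.17 0.55 0" --pt "0.13 0.38 0" --pt "0.06 0.18 0" --pt "0 0 0" --twist '[0,0,0,0,0,0,0,0,0,0]'

```text
time_s: 22.42
tool_pos: [0.4771, -0.0108, 0.1299]
tool_rot: [179.8, -0.9, 0.0]
force: [4.0, 3.1, -2.0]
grip_width: 0.0171
```

```bash
python3 arc.py 1 3 | sed 's/np.float64//g'
python3 - <<'E'
from h import *
c=cam('wrist'); save(c,'w6')
s=cam('scene'); save(s,'scene6'); d=cam('side'); save(d,'side6')
u=lambda i:cv2.resize(i,(400,300),interpolation=cv2.INTER_CUBIC)
cv2.imwrite('pics/m6.png',np.vstack([np.hstack([u(s['img'][240:360,235:395]),u(d['img'][180:315,250:430])]),np.hstack([u(c['img']),u(c['img'][:240,:320])])]))
E
```

```text
22.425 [ 0.4771 -0.0108  0.1299] r 0.1019 th 201.43 rot [ 1.7977e+02 -8.8000e-01  2.0000e-02] F [ 4.   3.1 -2. ] w 0.017057543056979593
[[(0.07), (0.17), 0], [(0.07), (0.17), 0], [(0.07), (0.17), 0]]
radial fix cm 0.30536060607729704
```

View pics/m6.png

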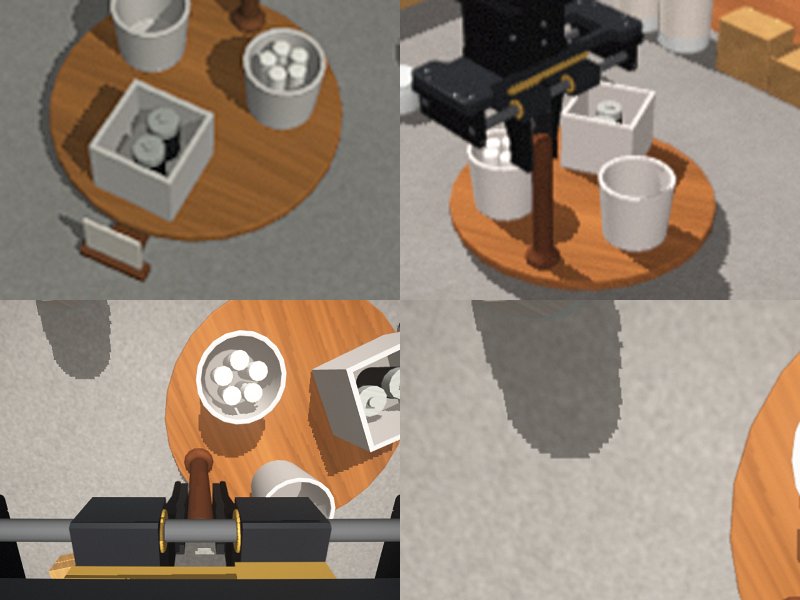

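The scene crop shows both batteries in the bin, nearly facing the card. Rim corners are at (139,80), (214,120), (168,185) and (91,143). I'll compute bin and front yaw from the same camera.

Run:
```python
from h import *
c=load('scene6'); f=lambda u,v:(235+u/2.5,240+v/2.5)
q=np.array([pix2w(c,f(*p),.09)[:2] for p in [(139,80),(214,120),(168,185),(91,143)]])
an=lambda e:np.degrees(np.arctan2(e[1],e[0]))
print(q.round(4).tolist(),'ctr',q.mean(0).round(4),'len',np.linalg.norm(q-np.roll(q,1,0),axis=1).round(3))
print('yaw',an(q[3]-q[0]),an(q[2]-q[1]),an(q[1]-q[2])+0, an(q[1]-q[0])-90,an(q[2]-q[3])-90)
A=np.array([.572,.0265]); print('radial yaw',an(q.mean(0)-A))
w=load('w6'); g=lambda u,v:(u*1.6,(v-300)*1.6)
print('base of handle, wrist',)
m=load('scene3')['img']; 
# clean comparison: crops 6x of bin+card, current
s=cv2.resize(c['img'][268:352,262:346],None,fx=7,fy=7,interpolation=cv2.INTER_CUBIC); cv2.imwrite('pics/m7.png',s)
```

```text
[[0.6208, 0.0145], [0.5938, 0.0828], [0.6585, 0.1098], [0.6862, 0.0423]] ctr [0.6398 0.0624] len [0.071 0.073 0.07  0.073]
yaw 22.99652190066608 22.639196841573103 -157.3608031584269 21.520874983116002 22.329132816856927
radial yaw 27.876343304778384
base of handle, wrist
```

View pics/m7.png

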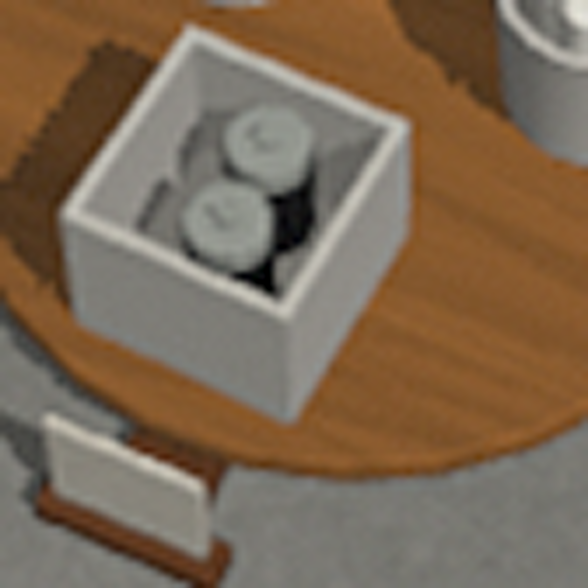

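Run:
```python
from h import *
from scipy.optimize import least_squares
c=load('scene6'); f=lambda P:np.array(P)/7.+[262,268]
rim=f([(190,28),(410,122),(290,312),(65,210)]); loc=np.array([[38,-37],[38,37],[112,37],[112,-37]])/1e3
bot=f([(82,322),(290,420)])
card=f([(47,418),(210,487)]).mean(0); bar=f([(37,510),(215,586)]).mean(0)
rot=lambda a:np.array([[np.cos(a),-np.sin(a)],[np.sin(a),np.cos(a)]])
def W(A,a,l,z): return np.c_[A+np.atleast_2d(l)@rot(a).T,np.full(len(np.atleast_2d(l)),z)]
def res(x,full=False):
    A,b,g=x[:2],x[2],x[3]
    r=[w2pix(c,W(A,b,loc,.09))-rim]
    lo=loc[[3,2]]; r.append(w2pix(c,W(A,b,lo,.028))-bot)
    r.append(w2pix(c,W(A,g,[.155,0],.057))-card); 
    return np.concatenate(r).ravel()
r=least_squares(res,[.572,.028,.4,.5],loss='soft_l1'); print(r.x[:2].round(4),np.degrees(r.x[2:]).round(2)); print(r.fun.reshape(-1,2).round(1).tolist())
A=r.x[:2]
for p,z in ((card,.057),(bar,.0)): 
    d=pix2w(c,p,z)[:2]-A; print(d.round(4),np.hypot(*d).round(4),np.degrees(np.arctan2(d[1],d[0])).round(2))
an=lambda a,b:np.degrees(np.arctan2((b-a)[1],(b-a)[0]))
e=[pix2w(c,p,.057)[:2] for p in f([(47,418),(210,487)])]; print('card normal',an(*e)-90, np.linalg.norm(e[1]-e[0]))
e=[pix2w(c,p,.003)[:2] for p in f([(37,512),(213,586)])]; print('bar normal',an(*e)-90, np.linalg.norm(e[1]-e[0]))
e=[pix2w(c,p,.09)[:2] for p in rim]; print('rim',an(e[0],e[1])-90,an(e[3],e[2])-90,an(e[0],e[3]),an(e[1],e[2]))
```

```text
[0.5716 0.0276] [26.19 29.04]
[[0.0, -0.8], [0.2, -0.3], [0.0, 0.8], [-0.4, 0.3], [-0.6, -0.3], [0.6, 0.4], [0.1, -0.2]]
[0.1358 0.0755] 0.1554 29.06
[0.1402 0.0747] 0.1588 28.06
card normal 29.224665884485347 0.05168198301408258
bar normal 29.77529941560519 0.05797526142038217
rim 26.897600575353437 26.739416232167912 25.767575791054494 25.507722924191988
```

Run:
```python
from h import *
w=load('w6'); A=np.array([.5716,.0276])
for a in (201.4,204,206.2,208):
    h=A+.105*np.array([np.cos(np.radians(a)),np.sin(np.radians(a))]); print(a,h.round(4),w2pix(w,[[*h,.034],[*h,.10],[*h,.158]]).round().tolist())
cv2.imwrite('pics/m8.png',cv2.resize(w['img'][160:400,160:560],(800,480),interpolation=cv2.INTER_CUBIC))
```

```text
201.4 [ 0.4738 -0.0107] [[312.0, 246.0], [311.0, 286.0], [310.0, 348.0]]
204 [ 0.4757 -0.0151] [[315.0, 252.0], [315.0, 294.0], [315.0, 358.0]]
206.2 [ 0.4774 -0.0188] [[317.0, 258.0], [318.0, 300.0], [320.0, 367.0]]
208 [ 0.4789 -0.0217] [[319.0, 262.0], [321.0, 306.0], [324.0, 373.0]]
```

View pics/m8.png

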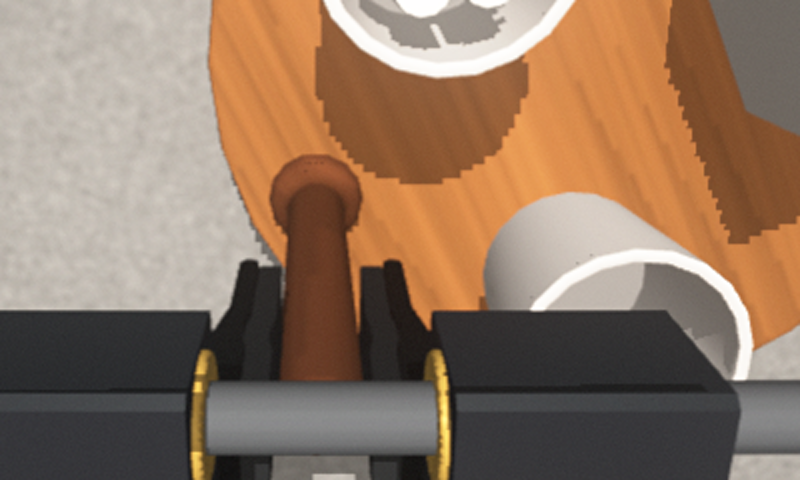

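The handle collar at (318,258) puts the handle at 206.2°, which agrees with the bin yaw of 26.2°. Front is 29.0°. So the handle has crept about 8 mm towards the pad edge. I'll open, recentre and regrip firmly, then turn the last ~2.9°.

>>> arm_command --pt "0 0 0" --pt "0 0 0" --pt "0 0.4 0" --pt "0 0.4 0" --pt "0 0 0" --pt "0 0 0" --twist '[0,0,0,0,0,0]' --grip 40

```text
time_s: 23.32
tool_pos: [0.4741, -0.0222, 0.1297]
tool_rot: [179.6, -0.5, -0.1]
force: [-0.5, 0.2, -0.2]
grip_width: 0.0349
```

Run:
```python
from h import *
o=telemetry.get_obs(); print(o['tool_pos'].round(4),o['force'].round(1))
c=cam('wrist'); A=np.array([.5716,.0276])
w=load('w6'); d=cv2.absdiff(load('scene6')['img'],cam('scene')['img']).max(2)
print('change in bin region',d[268:330,262:330].mean())
save(c,'w7')
for a in (203,205,206.2,207):
    h=A+.105*np.array([np.cos(np.radians(a)),np.sin(np.radians(a))]); print(a,w2pix(c,[[*h,.034]]).round(1).tolist())
# collar: dark red pixels centre
h=cv2.cvtColor(c['img'],cv2.COLOR_BGR2HSV); 
for nm,i,(y0) in (('w6',w['img'],230),('w7',c['img'],210)):
    h=cv2.cvtColor(i,cv2.COLOR_BGR2HSV); m=((h[...,0]<9)&(h[...,1]>120)&(h[...,2]>40))[y0:300,270:370]; ys,xs=np.nonzero(m); print(nm,ys.min()+y0, xs.min()+270,xs.max()+270)
```

```text
[ 0.4741 -0.0222  0.1297] [-0.5  0.2 -0.2]
change in bin region 2.418406072106262
203 [[318.7, 233.4]]
205 [[321.0, 238.2]]
206.2 [[322.4, 241.1]]
207 [[323.4, 242.9]]
w6 262 303 333
w7 245 308 331
```

>>> arm_command --pt "0.3 -0.3 0" --pt "0 0 0" --pt "0 0 0" --twist '[0,0,0]'

```text
time_s: 23.8
tool_pos: [0.4775, -0.0184, 0.1297]
tool_rot: [179.6, -0.5, -0.1]
force: [-0.0, 0.5, 0.1]
grip_width: 0.0352
```

>>> arm_command --pt "0 0 0" --pt "0 0 0" --pt "0 0 0" --pt "0 0 0" --twist '[0,0,0,0]' --grip 0 --force 25

```text
time_s: 24.3
tool_pos: [0.4772, -0.0185, 0.1296]
tool_rot: [179.6, -0.5, -0.1]
force: [-0.7, -0.2, 0.1]
grip_width: 0.0176
```

>>> arm_command --pt "0.08 0.16 0" --pt "0.09 0.17 0" --pt "0.08 0.16 0" --pt "0 0 0" --pt "0 0 0" --twist '[0,0,0,0,0]'

```text
time_s: 24.92
tool_pos: [0.4788, -0.0218, 0.1296]
tool_rot: [179.7, -0.4, 0.1]
force: [-1.9, 1.3, 1.7]
grip_width: 0.0173
```

Run:
```python
from h import *
c=cam('scene'); save(c,'scene8'); w=cam('wrist'); save(w,'w8')
print(telemetry.get_obs()['tool_pos'].round(4),telemetry.get_obs()['force'].round(1))
cv2.imwrite('pics/m9.png',cv2.resize(c['img'][268:352,262:346],None,fx=7,fy=7,interpolation=cv2.INTER_CUBIC))
```

```text
[ 0.4788 -0.0218  0.1296] [-1.2  1.1  1.2]
```

No more pictures can be viewed, so I'll track the rim corners from scene6 into the new image with LK and refit.

```bash
cat > fit.py <<'E'
from h import *
import sys
from scipy.optimize import least_squares
c0=load('scene6'); c=load(sys.argv[1]); f=lambda P:np.array(P)/7.+[262,268]
p0=f([(190,28),(410,122),(290,312),(65,210),(82,322),(290,420)]).astype(np.float32)
p1,st,er=cv2.calcOpticalFlowPyrLK(cv2.cvtColor(c0['img'],6),cv2.cvtColor(c['img'],6),p0[:,None],None,winSize=(13,13),maxLevel=2)
p1=p1[:,0]; print((p1-p0).round(1).tolist(),st.ravel())
loc=np.array([[38,-37],[38,37],[112,37],[112,-37]])/1e3
def pts(x):
    a=x[2]; M=np.array([[np.cos(a),-np.sin(a)],[np.sin(a),np.cos(a)]]); q=x[:2]+loc@M.T
    return w2pix(c,np.r_[np.c_[q,np.full(4,.09)],np.c_[q[[3,2]],[.028]*2]])
for nm,p in (('before',p0),('now',p1)):
    r=least_squares(lambda x:(pts(x)-p).ravel(),[.572,.028,.45],loss='soft_l1'); print(nm,r.x[:2].round(4),'yaw',np.degrees(r.x[2]).round(2))
    r=least_squares(lambda a:(pts([.5716,.0276,a[0]])-p).ravel(),[.45]); print('  axis fixed',np.degrees(r.x[0]).round(2))
E
python3 fit.py scene8
```

```text
[[0.5, 0.800000011920929], [1.0, -0.10000000149011612], [1.600000023841858, 0.30000001192092896], [1.399999976158142, 1.100000023841858], [1.399999976158142, 1.2000000476837158], [1.7999999523162842, 0.20000000298023224]] [1 1 1 1 1 1]
before [0.5715 0.0275] yaw 26.2
  axis fixed 26.19
now [0.5712 0.028 ] yaw 27.74
  axis fixed 28.06
```

Bin yaw is 28.0° from both the image fit and the handle position, against a front of about 29°. One small step remains.

>>> arm_command --pt "0.06 0.11 0" --pt "0.06 0.11 0" --pt "0 0 0" --pt "0 0 0" --pt "0 0 0" --pt "0 0 0" --pt "0 0 0" --pt "0 0 0" --twist '[0,0,0,0,0,0,0,0]'

```text
time_s: 26.02
tool_pos: [0.4798, -0.0238, 0.1296]
tool_rot: [179.7, -0.3, 0.1]
force: [-2.4, 2.7, 2.2]
grip_width: 0.0171
```

```bash
python3 - <<'E'
from h import *
c=cam('scene'); save(c,'scene9'); o=telemetry.get_obs(); print(o['time_s'],o['tool_pos'].round(4),o['force'].round(1),o['grip_width'])
d=o['tool_pos'][:2]-[.5716,.0276]; print('handle angle',np.degrees(np.arctan2(d[1],d[0]))+180,np.hypot(*d))
E
python3 fit.py scene9
```

```text
26.075 [ 0.4798 -0.0238  0.1296] [-1.1  1.7  1.6] 0.017205306974992746
handle angle 29.263655293352656 0.10521721256981417
[[0.800000011920929, 1.2000000476837158], [1.5, -0.10000000149011612], [2.4000000953674316, 0.5], [2.200000047683716, 1.7000000476837158], [2.0, 1.899999976158142], [2.9000000953674316, 0.30000001192092896]] [1 1 1 1 1 1]
before [0.5715 0.0275] yaw 26.2
  axis fixed 26.19
now [0.5711 0.0284] yaw 28.53
  axis fixed 29.05
```

```bash
python3 -c "
from h import *
o=telemetry.get_obs(); print(o['joint_velocities'].round(2)); print(env.sign_off())"
```

```text
[ 0.13  0.14  0.08 -0.01  0.07  0.1   0.  ]
the job is handed in; nothing more can be done
None
```

I dropped both black-sleeved batteries into the square bin. I then turned the carousel counter-clockwise by its handle, about 145°, until the bin faced the card, and handed in at about 26 s with the handle still gripped at 25 N. The other goods were not moved or touched, as far as I saw.

**Last checks:**
- **Bin yaw:** 29.05° from the image fit with the axis fixed, 28.5° with it free, and 29.3° from the handle position.
- **Front yaw:** about 29.0° from the card top and axis. Other card and bar readings gave 28.1° to 29.8°, so expect an alignment error of about 1°.
- **At hand-in:** the arm was still and wrist forces were under 3 N.

**What did not go to plan:**
- **Handle slip:** during the turn the handle crept about 8 mm in the pads. I opened, recentred and regripped about 3° before the end.
- **Last picture:** the 12-picture limit was reached, so I checked the final position by tracking the bin's corners in code instead of looking at it. I last saw both batteries in the bin just before the final 3°.

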